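Stand the large coaster blank in the drying rack

ROBOT

A 7-joint arm with a two-finger parallel gripper is mounted at the origin on a cart in front of the work surface, level with it; the furniture and walls round the work are solid. World frame = base frame: x ahead of the robot, y to its left, z up, the work surface at z = 0. Lengths are in m, angles in rad, forces in N, time in s.
With the tool pointing down it reaches from about 0.4 to 0.85 m from the base axis. Payload 4.5 kg.
Tool frame: the origin (TCP) lies at the very end of the fingers, on their centre line; the grasp point (between the pads) lies 19 mm behind it; z points along the fingers, y is the direction in which the jaws open and shut (so a half turn about z gives the same grasp; the last joint's range is limited). The gripper opens to 88 mm and grips with 3 to 60 N. Pads are 18 mm wide; open, the fingers measure 123 mm over their backs; the gripper's body (75 mm by 187 mm) begins 45 mm behind the grasp point.
Start: joints at [1.289, 0.689, -0.195, 1.565, 0.157, 0.902, -0.215], TCP at [0.194, -0.594, 0.239] pointing down, gripper open.
Joint ranges: [-3.01, 3.01], [-0.46, 2.08], [-1.47, 1.51], [0.13, 2.56], [-1, 4.14], [0.04, 2.09], [-2.66, 2.66]. Speed limits (rad/s): [2.57, 2.57, 3.14, 3.14, 3.14, 3.14, 3.14].

INTERFACE

Orientations are given as a unit quaternion [x, y, z, w].
In Python, from plant import telemetry, imaging, r gives the robot as it stands.
- The arm moves only by the shell command python3 -m creep 'ROWS' [FORCE]. ROWS is JSON, a list of rows, each a list of 5 numbers: the closure in counts, from 0 (fully open) to 255 (shut), then the shift along the tool's x, y, z in m, then the turn about the tool's z in degrees. In form: [[fingers, x, y, z, yaw], ...]. A call has 1 to 10 rows; each row is the pose to reach, as a shift and turn from the pose commanded when the call began, along the tool's axes at that moment; what a row does not reach only later rows make up. A row lasts 1/8 s, in which the tool goes at most 62.5 mm and 10.7 degrees, less where a joint would pass 70% of its speed; a pose out of reach is approached as far as the arm can. A call with a gripper value outside its range is refused whole. The fingers move at their own pace and stop on an object; FORCE is the grip in N (left out, the last holds). Time passes only in rows, so rows that repeat a pose let the fingers close. It gives the time, the measured TCP pose, the force and the opening at its end, in the units of the state.
- telemetry.get_state(): the state, without advancing time (a new reading comes with each control period).
- imaging.snapshot(name): name is "side" or "top"; returns a dict with "image" (400x640x3 uint8, blue, green, red), "camera_matrix" (3x3 intrinsics, pixels), "R" (3x3) and "t" (3): a world point X has camera coordinates R X + t. Camera axes: x right, y down, z forward; pixel columns grow to the right and rows downward; lengths in m; the calibration is good to about 2 mm. A picture is of the moment at which its call begins. There is no depth.
- r.finish_job(): hands the job in, once; it reports no verdict.
Trained networks look in a picture, given as the dict that the camera call returned (one of the last four; its "shot" number tells which), for a name from the list of things; names that differ only in an ending like _2 or _b are one class to them, and where a whole thing is asked for, a point or a joint stands for the part that bears it (a point fixed in the world has none). Each returns a list of dicts, best first, with "score" (0 to 1); they miss things now and then, are a little off and sometimes report something else, mostly with a low value. They report only what shows in the picture. A call takes as long as a camera call.
- imaging.boxes_of(picture, target): "rect" ([left, top, right, bottom] in pixels, round what is visible of it).
- imaging.trace(picture, target): "pixels" (400x640 bool, what is visible of it) and "rect" ([left, top, right, bottom] in pixels, round what is visible of it).
- imaging.place_of(picture, target): "location" ([row, column] in pixels: a listed point, or the origin of a listed thing).
The state is a dict: "clock": time; "q": joint angles; "qd": joint speeds; "joint_torque": joint torques, N m; "tool_pos": TCP position; "eef_rot": TCP orientation; "contact_force": force on the tool from outside, world axes, zero at the start; "moment": the same for the moment, N m; "opening": opening from 0.0 (shut) to 1.0 (fully open).
Only numpy, scipy, OpenCV 4.12 (cv2) and the standard library are available. Lean on these libraries where they do the work, as an engineer would, in place of code of your own. Each camera call takes 0.05 s, during which the arm holds its last target.

TASK

Take the larger of the two round wooden coaster blanks out of its stand and stand it upright in the middle gap of the pegged drying rack, then let go of it. Leave the small round blank and the square blank in their stands.

Things in the scene. Friction and masses are not known exactly. Their poses are not given: they have to be found in the camera images.
- large_disc: Larger round flat wooden blank, 110 mm across, 12 mm thick, about 0.08 kg. Origin at its centre, x axis = disc axis. It starts on edge, axis level, in one of three alike stands, top edge 122 mm above the table. Seated in a rack gap, its axis lies along the rack's x, it rests on the inner edges of both rails, and its centre is 72 mm above the table.
- small_disc: Smaller round flat wooden blank, 76 mm across, 12 mm thick; origin at its centre, x axis = disc axis. Stands on edge in another stand, top edge 86 mm above the table; it stays there.
- square_tile: Square flat wooden blank, 90 x 90 x 12 mm; origin at its centre, x axis square to its faces. Stands on edge in the third stand, top edge 106 mm above the table; it stays there. Each stand is a fixed plywood block, foot 60 x 112 mm, 46 mm high, with a 15 mm wide slot open at the top. Stands are in a row about 155 mm apart, in any order.
- rack: Wooden drying rack, fixed. Origin on the table under the centre of the rack and of its middle gap. Two rails along x (150 x 24 mm, tops at z = 24 mm, at y = -38 and 38 mm) carry four pairs of tapered pegs at x = -57, -19, 19, 57 mm: three gaps running along y. Pegs are 22 mm thick at the foot, 9 mm at the tip (z = 74 mm): a gap is 16 mm wide at the bottom, 29 mm at the mouth.

How it is judged:
At the end, for the whole second after the job is handed in: The large disc rests on the rails in the middle gap: centre within 14 mm across and 15 mm along the gap of the rack's middle, 60 to 82 mm above the table, axis within 20 degrees of the rack's x, at rest; the small disc and square blank are within 20 mm of their starts (x of large_disc in the frame of rack between -0.014 and 0.014 m and y of large_disc in the frame of rack between -0.015 and 0.015 m and z of large_disc in the frame of rack between 0.06 and 0.082 m and angle between the x axis of large_disc and the x axis of rack, either way round below 0.35 rad and linear speed of large_disc below 0.02 m/s and distance of each of small_disc, square_tile from where it was at the start of the episode below 0.02 m); the robot touches nothing.
It also fails if it takes over 37 s, if anything falls off the work surface, if the arm or the gripper's body presses on something with over 40 N, if the wrist force passes 120 N, or if a joint passes its speed limit or range.

## Working session

There is one attempt and no reset: what is moved stays moved. The work goes in short steps, Python scripts to look and compute and a shell command to move; the robot and the scene stay as the last step left them, time stands still between calls to the robot, and variables do not carry over. Pictures are saved under pics/ and viewed, and the job is handed in when it is done.

```bash
ls; mkdir -p pics; python3 - <<'E'
from plant import telemetry, imaging, r
import cv2, numpy as np
print(telemetry.get_state())
for n in ("side","top"):
    p=imaging.snapshot(n)
    cv2.imwrite(f"pics/{n}0.png",p["image"])
    print(n,p["camera_matrix"],p["R"],p["t"])
    for o in ("large_disc","small_disc","square_tile","rack"):
        for f in (imaging.boxes_of,imaging.place_of):
            for d in f(p,o)[:3]: print(o,{k:np.round(v,2) for k,v in d.items()})
E
```

```text
pics
{'clock': 0.0, 'q': array([ 1.28878698,  0.68994305, -0.19448669,  1.56631136,  0.15729611,
        0.90247614, -0.215105  ]), 'qd': array([ 0.0007453 ,  0.00090309,  0.00121375,  0.00113929,  0.00086125,
        0.00034178, -0.00017144]), 'joint_torque': array([-6.83306607e-04, -5.27556145e+01, -1.26735717e+00, -1.53427845e+01,
       -5.27163979e-02,  6.42619343e-03,  1.59798583e-04]), 'tool_pos': array([ 0.19386956, -0.59353464,  0.23794358]), 'eef_rot': array([ 9.87554481e-01,  1.57274865e-01, -2.06754994e-04, -8.49818742e-04]), 'contact_force': array([-0.48631762, -0.94712692, -0.68630277]), 'moment': array([ 0.0123938 , -0.00381206, -0.03663735]), 'opening': 0.9993075177039757}
side [[416.5969261    0.         312.90358792]
 [  0.         416.5969261  202.55666674]
 [  0.           0.           1.        ]] [[-9.30687902e-01 -3.65813893e-01 -4.74318832e-04]
 [-2.00274300e-01  5.10613397e-01 -8.36160370e-01]
 [ 3.06121274e-01 -7.78109346e-01 -5.48484832e-01]] [0.4750777  0.12044196 0.83543799]
large_disc {'rect': array([337.6, 129.2, 361.6, 169.5]), 'score': np.float64(0.67
[... 822 characters left out ...]
]
large_disc {'rect': array([396.8, 201.4, 445.6, 215.4]), 'score': np.float64(0.62)}
large_disc {'location': array([207.6, 419.9]), 'score': np.float64(0.82)}
small_disc {'rect': array([281.9, 212.6, 312.1, 219.1]), 'score': np.float64(0.66)}
small_disc {'location': array([213.9, 294.1]), 'score': np.float64(0.66)}
square_tile {'rect': array([337.7, 201.6, 376.8, 210.5]), 'score': np.float64(0.59)}
square_tile {'location': array([202.8, 353.2]), 'score': np.float64(0.77)}
rack {'rect': array([164.7, 157. , 220.3, 228.6]), 'score': np.float64(0.69)}
rack {'rect': array([397.5, 202.5, 446.1, 214.4]), 'score': np.float64(0.2)}
rack {'location': array([191.5, 194.6]), 'score': np.float64(0.95)}
```

View pics/top0.png

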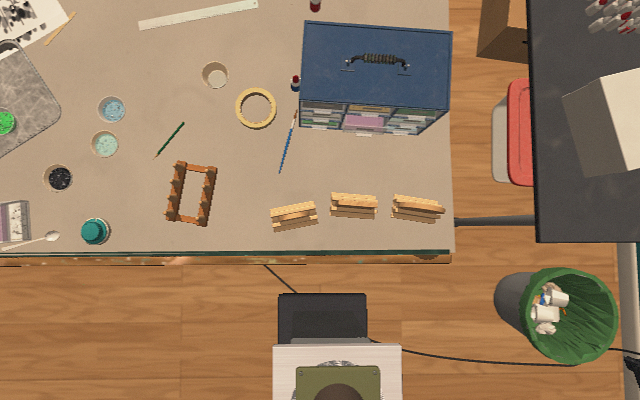

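View pics/side0.png

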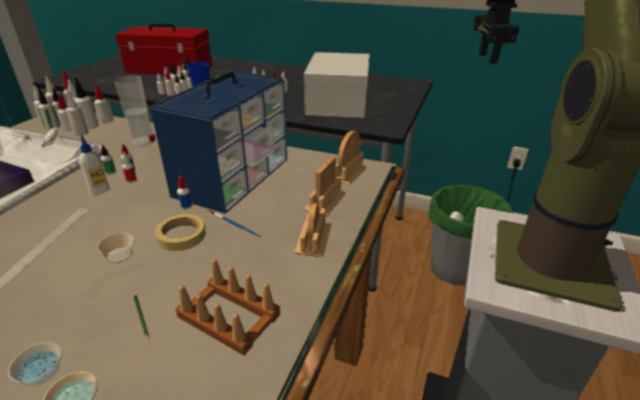

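```bash
python3 - <<'E'
import cv2
a=cv2.imread("pics/top0.png")
cv2.imwrite("pics/top0z.png",cv2.resize(a[140:240,150:350],None,fx=4,fy=4,interpolation=cv2.INTER_CUBIC))
cv2.imwrite("pics/top0z2.png",cv2.resize(a[170:250,270:470],None,fx=4,fy=4,interpolation=cv2.INTER_CUBIC))
E
```

```text
(no output)
```

View pics/top0z.png

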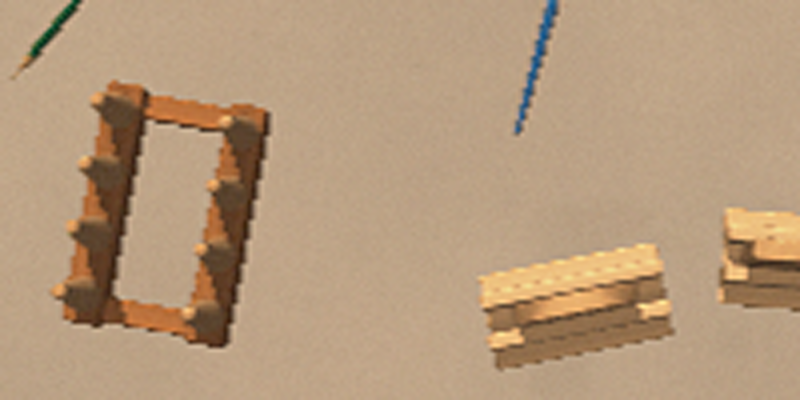

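View pics/top0z2.png

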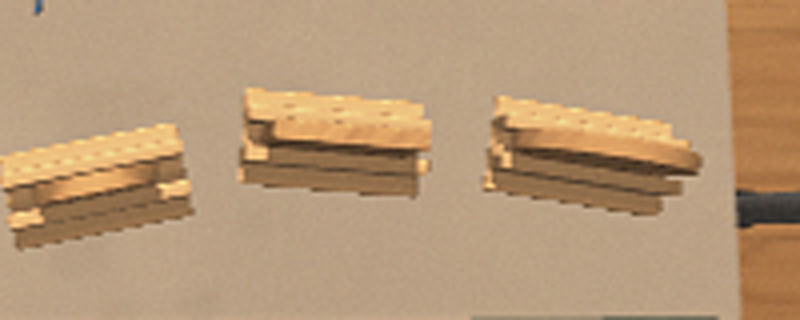

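```bash
cat > h.py <<'E'
import numpy as np, cv2
from scipy.optimize import minimize
def proj(p,X):
    c=X@p["R"].T+p["t"]; u=c@p["camera_matrix"].T; return u[:,:2]/u[:,2:]
def ray(p,px,z):
    K=p["camera_matrix"];R=p["R"];t=p["t"]
    d=R.T@np.linalg.solve(K,[px[0],px[1],1.]);C=-R.T@t
    return C+d*(z-C[2])/d[2]
S=4
def hullmask(p,parts,T):
    m=np.zeros((400*S,640*S),np.uint8)
    for X in parts:
        u=proj(p,T(X)); h=cv2.convexHull((u*S+S/2).astype(np.float32)).astype(np.int32)
        cv2.fillConvexPoly(m,h,1)
    return m
def pose(x,y,a,z=0):
    R=np.array([[np.cos(a),-np.sin(a),0],[np.sin(a),np.cos(a),0],[0,0,1]])
    return lambda X:X@R.T+[x,y,z]
def box(x0,x1,y0,y1,z0,z1): return np.array([[x,y,z] for x in(x0,x1) for y in(y0,y1) for z in(z0,z1)])
def rackparts():
    P=[box(-.075,.075,s-.012,s+.012,0,.024) for s in(-.038,.038)]
    P.append(box(-.075,.075,-.05,.05,0.006,.018))
    th=np.linspace(0,2*np.pi,20)
    for x in(-.057,-.019,.019,.057):
        for y in(-.038,.038):
            P.append(np.vstack([np.c_[x+r*np.cos(th),y+r*np.sin(th),0*th+z] for r,z in((.011,.024),(.0045,.074))]))
    return P
def discparts(rad=.055,zc=0,zmin=-1):
    th=np.linspace(0,2*np.pi,181); 
    P=np.vstack([np.c_[0*th+s,rad*np.cos(th),rad*np.sin(th)] for s in(-.006,.006)])
    return [P[P[:,2]>=zmin]]
def up(m): return cv2.resize(m.astype(np.uint8),None,fx=S,fy=S,interpolation=cv2.INTER_NEAREST)
def fill(m):
    c,_=cv2.findContours(m,cv2.RETR_EXTERNAL,cv2.CHAIN_APPROX_NONE); o=np.zeros_like(m); cv2.drawContours(o,c,-1,1,-1); return o
def iou(a,b): return (a&b).sum()/max(1,(a|b).sum())
def fit(views,parts,x0,z=0,steps=(.006,.006,.15)):
    def f(v): return -sum(iou(hullmask(p,parts,pose(*v,z)),m) for p,m in views)
    s=np.vstack([x0]+[np.array(x0)+np.eye(3)[i]*steps[i] for i in range(3)])
    r=minimize(f,x0,method="Nelder-Mead",options=dict(initial_simplex=s,xatol=1e-4,fatol=1e-4,maxiter=150)); return r.x,-r.fun
E
python3 - <<'E'
from h import *
from plant import imaging
V={n:imaging.snapshot(n) for n in("top","side")}
tr={}
for o in("rack","large_disc"):
    for n,p in V.items():
        q=imaging.trace(p,o); print(o,n,[(round(float(d["score"]),2),int(d["pixels"].sum()),np.round(d["rect"])) for d in q[:2]])
        tr[o,n]=q[0]["pixels"]
        c=cv2.resize(p["image"],None,fx=1,fy=1).copy(); c[tr[o,n]]=(0,255,0)
        ys,xs=np.where(tr[o,n]); c=c[max(0,ys.min()-10):ys.max()+10,xs.min()-10:xs.max()+10]
        cv2.imwrite(f"pics/m_{o}_{n}.png",cv2.resize(c,(300,300)))
cv2.imwrite("pics/masks.png",np.hstack([np.vstack([cv2.imread(f"pics/m_{o}_{n}.png") for n in V]) for o in("rack","large_disc")]))
p=V["top"]; g=ray(p,(194.6,191.5),0); print("rack place top",g, "side",ray(V["side"],(231.4,319.3),0))
print("disc place",ray(p,(419.9,207.6),.067),ray(V["side"],(348,149.3),.067))
for sel in(("top",),("side",),("top","side")):
    print(sel,"rack",max((fit([(V[n],fill(up(tr["rack",n]))) for n in sel],rackparts(),[g[0],g[1],a]) for a in(-.3,0,.3)),key=lambda r:r[1]))
g=ray(p,(419.9,207.6),.067)
for zm in(-.055,-.021):
  for sel in(("top",),("side",),("top","side")):
    print(zm,sel,"disc",max((fit([(V[n],up(tr["large_disc",n])) for n in sel],discparts(zmin=zm),[g[0],g[1],a],z=.067) for a in(-.3,0,.3)),key=lambda r:r[1]))
E
```

```text
rack top [(0.79, 1823, array([164., 157., 221., 233.]))]
rack side [(0.65, 4343, array([176., 260., 283., 356.]))]
large_disc top [(0.56, 310, array([396., 201., 447., 217.]))]
large_disc side [(0.74, 592, array([338., 130., 363., 167.]))]
rack place top [0.53196107 0.35526009 0.        ] side [0.51919771 0.35982956 0.        ]
disc place [ 0.48629692 -0.19291494  0.067     ] [ 0.49282468 -0.21186737  0.067     ]
('top',) rack (array([ 0.52629241,  0.35964696, -0.19051768]), np.float64(0.9562911485003658))
('side',) rack (array([ 0.5282127 ,  0.35463995, -0.18210799]), np.float64(0.9290321123197))
('top', 'side') rack (array([ 0.52635408,  0.35848524, -0.18880601]), np.float64(1.854186229766496))
-0.055 ('top',) disc (array([ 0.48684164, -0.19377134, -0.12619128]), np.float64(0.7990243902439025))
-0.055 ('side',) disc (array([ 0.49010593, -0.21034679, -0.16138023]), np.float64(0.8076588337684943))
-0.055 ('top', 'side') disc (array([ 0.48679885, -0.19810259, -0.13789298]), np.float64(1.541236460207604))
-0.021 ('top',) disc (array([ 0.48540728, -0.19390595, -0.13231731]), np.float64(0.8190557939914163))
-0.021 ('side',) disc (array([ 0.48673018, -0.2000287 , -0.17991269]), np.float64(0.929746965644929))
-0.021 ('top', 'side') disc (array([ 0.48536057, -0.19555596, -0.15729994]), np.float64(1.7145360385516042))
```

View pics/masks.png

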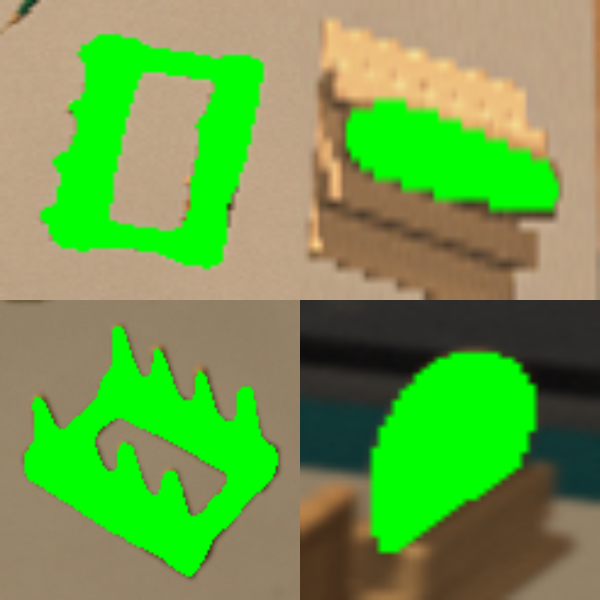

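```bash
cat >> h.py <<'E'
from scipy.spatial.transform import Rotation as Ro
def togo(x,y,z,jaw):
    """shift in tool axes, and turn (deg) so tool y lies along world yaw `jaw`"""
    from plant import telemetry
    s=telemetry.get_state(); R=Ro.from_quat(s["eef_rot"]).as_matrix()
    d=R.T@(np.array([x,y,z])-s["tool_pos"])
    ty=np.arctan2(R[1,1],R[0,1]); t=(-(jaw-ty)+np.pi/2)%np.pi-np.pi/2
    print("t",round(s["clock"],2),"pos",s["tool_pos"].round(4),"F",s["contact_force"].round(1),"open",round(s["opening"],3),"q",s["q"].round(2))
    print("shift",d.round(4),"turn",round(np.degrees(t),1))
E
python3 -c "
from h import *; togo(.4855,-.196,.19,-.157)"
```

```text
t 1.2 pos [ 0.1941 -0.5941  0.2387] F [-0.4 -0.3  0.8] open 0.999 q [ 1.29  0.69 -0.19  1.57  0.16  0.9  -0.22]
shift [ 0.4006 -0.2879  0.0487] turn -62.9
```

```bash
python3 -m creep '[[0,0.04,-0.029,0,-6],[0,0.08,-0.058,0,-14],[0,0.13,-0.094,0,-22],[0,0.18,-0.13,0,-30],[0,0.23,-0.166,0,-38],[0,0.28,-0.202,0,-46],[0,0.33,-0.238,0,-54],[0,0.37,-0.266,0.01,-62.9],[0,0.4,-0.288,0.03,-62.9],[0,0.4,-0.288,0.04,-62.9]]' 15
python3 - <<'E'
from h import *
from plant import imaging
togo(.4855,-.196,.085,-.157)
p=imaging.snapshot("top"); q=imaging.snapshot("side")
cv2.imwrite("pics/a1.png",np.hstack([cv2.resize(p["image"][120:270,300:500],(400,300)),cv2.resize(q["image"][50:250,240:440],(300,300))]))
E
```

```text
clock: 2.45
tool_pos: [0.4868, -0.1926, 0.1982]
eef_rot: [0.758, 0.652, 0.001, -0.0]
contact_force: [0.1, -0.5, 0.5]
opening: 1.002
t 2.45 pos [ 0.4868 -0.1926  0.1982] F [ 0.1 -0.5  0.5] open 1.002 q [ 0.56  0.64 -0.44  1.91  0.41  0.68 -0.28]
shift [-0.0038 -0.0009  0.1132] turn 0.3
```

View pics/a1.png

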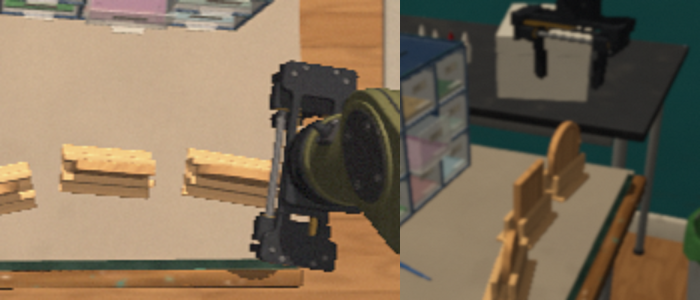

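```bash
python3 -m creep '[[0,-0.002,-0.001,0.03,0.3],[0,-0.003,-0.001,0.06,0.3],[0,-0.003,-0.001,0.08,0.3],[0,-0.003,-0.001,0.1,0.3],[0,-0.003,-0.001,0.112,0.3],[0,-0.003,-0.001,0.112,0.3],[110,-0.003,-0.001,0.112,0.3],[150,-0.003,-0.001,0.112,0.3],[150,-0.003,-0.001,0.112,0.3]]' 15
python3 - <<'E'
from h import *
from plant import imaging
togo(.4855,-.196,.085,-.157)
p=imaging.snapshot("top"); q=imaging.snapshot("side")
cv2.imwrite("pics/a2.png",np.hstack([cv2.resize(p["image"][120:270,300:500],(400,300)),cv2.resize(q["image"][80:200,280:400],(400,400))[:300]]))
E
```

```text
clock: 3.68
tool_pos: [0.4837, -0.199, 0.0872]
eef_rot: [0.762, 0.647, 0.0, 0.0]
contact_force: [-0.5, -0.3, 0.6]
opening: 0.682
t 3.67 pos [ 0.4837 -0.199   0.0872] F [-0.5 -0.3  0.6] open 0.682 q [ 0.48  0.81 -0.29  1.99  0.55  0.42 -0.39]
shift [0.0033 0.0013 0.0022] turn -0.3
```

View pics/a2.png

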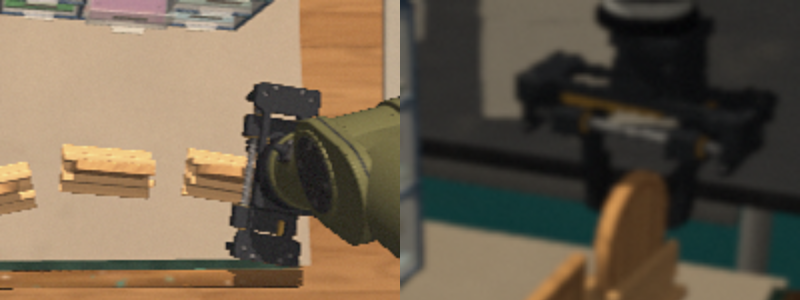

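```bash
python3 -m creep '[[190,0.003,0.001,0.002,0],[210,0.003,0.001,0.002,0],[230,0.003,0.001,0.002,0],[240,0.003,0.001,0.002,0],[240,0.003,0.001,0.002,0],[240,0.003,0.001,0.002,0],[240,0.003,0.001,0.002,0]]' 18
python3 -c "
from h import *; togo(.4855,-.196,.085,-.157)"
```

```text
clock: 4.65
tool_pos: [0.485, -0.1962, 0.0847]
eef_rot: [0.762, 0.647, 0.0, 0.0]
contact_force: [0.4, 0.7, 0.0]
opening: 0.14
t 4.65 pos [ 0.485  -0.1962  0.0847] F [0.4 0.7 0. ] open 0.14 q [ 0.47  0.82 -0.29  1.99  0.55  0.41 -0.4 ]
shift [ 0.0003  0.0005 -0.0003] turn -0.3
```

```bash
python3 -m creep '[[255,0,0,-0.015,0],[255,0,0,-0.035,0],[255,0,0,-0.06,0],[255,0,0,-0.09,0],[255,0,0,-0.12,0],[255,0,0,-0.14,0],[255,0,0,-0.14,0]]' 25
python3 - <<'E'
from h import *
from plant import imaging
togo(.5265,.358,.225,-.187)
p=imaging.snapshot("top"); q=imaging.snapshot("side")
cv2.imwrite("pics/a3.png",np.hstack([cv2.resize(p["image"][120:270,300:500],(400,300)),cv2.resize(q["image"][40:190,240:440],(400,300))]))
E
```

```text
clock: 5.52
tool_pos: [0.4854, -0.1963, 0.2266]
eef_rot: [0.762, 0.647, 0.001, 0.001]
contact_force: [-0.7, 0.1, -1.6]
opening: 0.131
t 5.53 pos [ 0.4854 -0.1963  0.2266] F [-0.7  0.1 -1.6] open 0.131 q [ 0.59  0.6  -0.47  1.88  0.38  0.75 -0.26]
shift [ 0.5537 -0.0492  0.0011] turn 1.4
```

View pics/a3.png

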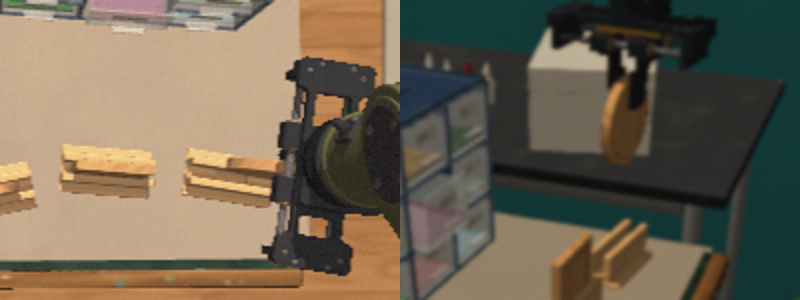

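```bash
python3 -m creep '[[255,0.03,0,0,0],[255,0.08,0,0,0],[255,0.14,-0.005,0,0],[255,0.2,-0.012,0,0],[255,0.26,-0.02,0,0],[255,0.32,-0.026,0,0],[255,0.38,-0.032,0,0.5],[255,0.44,-0.038,0,1],[255,0.49,-0.044,0,1.4],[255,0.53,-0.049,0,1.4]]'
python3 -m creep '[[255,0.01,0,0,0],[255,0.02,0,0,0],[255,0.023,0,0,0],[255,0.023,0,0,0]]'
python3 - <<'E'
from h import *
from plant import imaging
togo(.5265,.358,.225,-.187)
p=imaging.snapshot("top"); q=imaging.snapshot("side")
cv2.imwrite("pics/a4.png",np.hstack([cv2.resize(p["image"][100:300,100:300],(400,400)),cv2.resize(q["image"][180:380,130:330],(400,400))]))
for n,v in(("top",p),("side",q)):
    d=imaging.trace(v,"large_disc"); print(n,[(round(float(e["score"]),2),np.round(e["rect"])) for e in d[:2]])
    if n=="side" and d: 
        m=d[0]["pixels"]; np.save("m.npy",m)
        for z in(.2,.205,.21,.215): print(z,fit([(v,up(m))],discparts(),[.5265,.358,-.187],z=z))
E
```

```text
clock: 6.88
tool_pos: [0.5209, 0.3369, 0.2232]
eef_rot: [0.769, 0.639, -0.001, -0.0]
contact_force: [0.9, -0.1, -0.8]
opening: 0.135
clock: 7.38
tool_pos: [0.5269, 0.3562, 0.2245]
eef_rot: [0.77, 0.638, -0.0, 0.0]
contact_force: [-0.6, 0.7, -0.6]
opening: 0.137
t 7.38 pos [0.5269 0.3562 0.2245] F [-0.6  0.7 -0.6] open 0.137 q [-0.46  0.74 -0.38  1.54  0.32  0.93 -1.13]
shift [ 0.0017 -0.0007 -0.0005] turn -0.1
top [(0.45, array([168., 184., 197., 194.]))]
side [(0.83, array([182., 183., 243., 253.]))]
0.2 (array([ 0.5342713 ,  0.34554685, -0.18831489]), np.float64(0.8112405601305454))
0.205 (array([ 0.52975275,  0.3510284 , -0.16455122]), np.float64(0.8038652242506198))
0.21 (array([ 0.52536008,  0.35630015, -0.14813752]), np.float64(0.7935320157809924))
0.215 (array([ 0.52120818,  0.36145695, -0.1335381 ]), np.float64(0.7816613791343033))
```

View pics/a4.png

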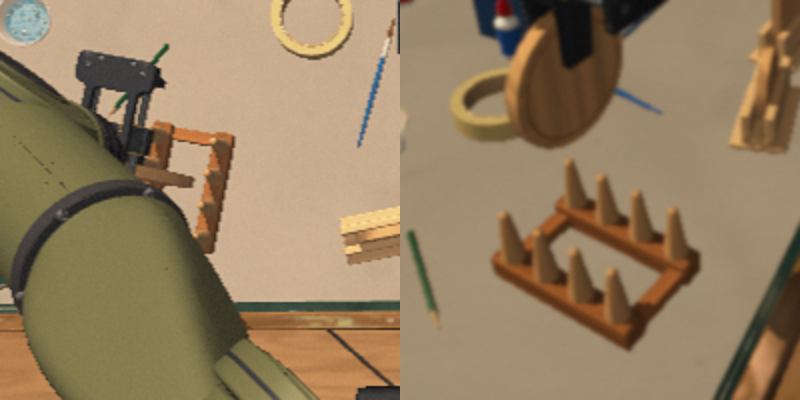

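```bash
python3 -m creep '[[255,0.002,0,0.02,0],[255,0.003,0,0.045,0],[255,0.003,0,0.065,0],[255,0.003,0,0.075,0],[255,0.003,0,0.08,0],[255,0.003,0,0.08,0]]'
python3 - <<'E'
from h import *
from plant import imaging
togo(.5265,.358,.0895,-.187)
q=imaging.snapshot("side");p=imaging.snapshot("top")
c=q["image"].copy()
T=pose(.5265,.358,-.187)
cv2.imwrite("pics/a5.png",np.hstack([cv2.resize(q["image"][220:370,150:300],(500,500),interpolation=cv2.INTER_CUBIC),cv2.resize(p["image"][140:240,150:210],(300,500),interpolation=cv2.INTER_CUBIC)]))
m=imaging.trace(q,"large_disc")[0]["pixels"]
print(fit([(q,up(m))],discparts(),[.5265,.358,-.187],z=.127))
d=imaging.trace(q,"rack")
E
```

```text
clock: 8.32
tool_pos: [0.5273, 0.3604, 0.1449]
eef_rot: [0.77, 0.638, 0.0, 0.0]
contact_force: [0.4, 0.9, -1.1]
opening: 0.133
t 8.32 pos [0.5273 0.3604 0.1449] F [ 0.4  0.9 -1.1] open 0.133 q [-0.49  0.84 -0.35  1.6   0.37  0.77 -1.18]
shift [-0.0025 -0.0003  0.0554] turn 0.0
(array([ 0.52827789,  0.35805882, -0.1621078 ]), np.float64(0.7542557932263815))
```

View pics/a5.png

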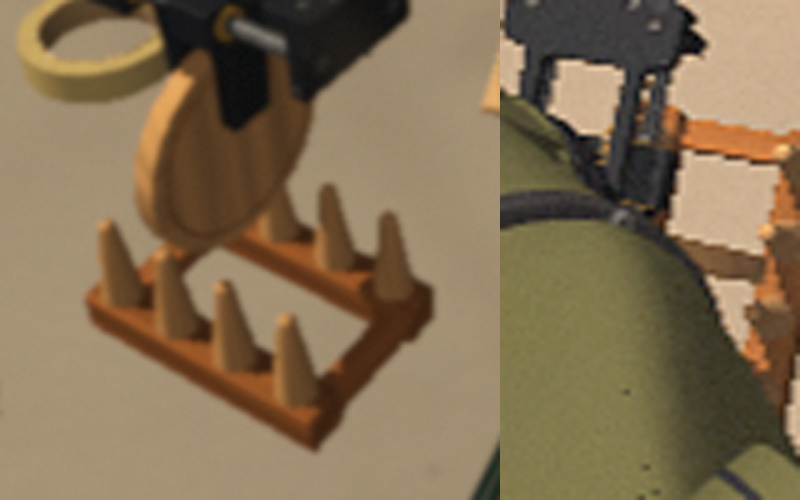

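```bash
python3 -m creep '[[255,-0.001,0,0.008,0],[255,-0.002,0,0.016,0],[255,-0.002,0,0.024,0],[255,-0.002,0,0.03,0],[255,-0.002,0,0.036,0],[255,-0.002,0,0.036,0]]'
python3 - <<'E'
from h import *
from plant import imaging
togo(.5265,.358,.0895,-.187)
q=imaging.snapshot("side");p=imaging.snapshot("top")
cv2.imwrite("pics/a6.png",np.hstack([cv2.resize(q["image"][220:370,150:300],(500,500),interpolation=cv2.INTER_CUBIC),cv2.resize(p["image"][140:240,150:210],(300,500),interpolation=cv2.INTER_CUBIC)]))
E
```

```text
clock: 9.28
tool_pos: [0.5264, 0.3582, 0.1081]
eef_rot: [0.77, 0.638, -0.001, 0.0]
contact_force: [-0.8, -0.5, -1.1]
opening: 0.134
t 9.28 pos [0.5264 0.3582 0.1081] F [-0.8 -0.5 -1.1] open 0.134 q [-0.49  0.88 -0.33  1.62  0.39  0.7  -1.2 ]
shift [-0.0002  0.0001  0.0186] turn 0.0
```

View pics/a6.png

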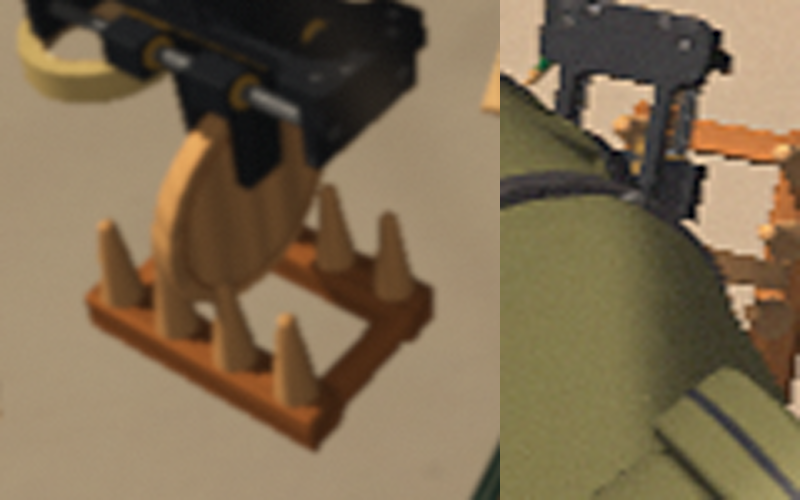

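```bash
python3 -m creep '[[255,0,0,0.004,0],[255,0,0,0.008,0],[255,0,0,0.011,0],[255,0,0,0.013,0],[255,0,0,0.015,0],[255,0,0,0.015,0]]'
python3 -c "
from h import *; togo(.5265,.358,.0895,-.187)"
```

```text
clock: 10.12
tool_pos: [0.5267, 0.3584, 0.0936]
eef_rot: [0.77, 0.638, -0.0, 0.0]
contact_force: [0.1, 0.0, -1.1]
opening: 0.137
t 10.12 pos [0.5267 0.3584 0.0936] F [ 0.1  0.  -1.1] open 0.137 q [-0.5   0.9  -0.32  1.63  0.4   0.67 -1.21]
shift [-0.0004 -0.0001  0.0041] turn 0.0
```

```bash
python3 -m creep '[[255,0,0,0.001,0],[255,0,0,0.002,0],[255,0,0,0.003,0],[255,0,0,0.004,0],[255,0,0,0.004,0]]'
python3 - <<'E'
from h import *
from plant import imaging
togo(.5265,.358,.0895,-.187)
q=imaging.snapshot("side")
cv2.imwrite("pics/a7.png",cv2.resize(q["image"][220:370,150:300],(500,500),interpolation=cv2.INTER_CUBIC))
E
```

```text
clock: 10.75
tool_pos: [0.5268, 0.3585, 0.0899]
eef_rot: [0.77, 0.638, 0.0, 0.0]
contact_force: [-0.4, -0.3, 0.2]
opening: 0.137
t 10.75 pos [0.5268 0.3585 0.0899] F [-0.4 -0.3  0.2] open 0.137 q [-0.5   0.91 -0.31  1.63  0.4   0.67 -1.21]
shift [-0.0005 -0.0002  0.0004] turn 0.0
```

View pics/a7.png

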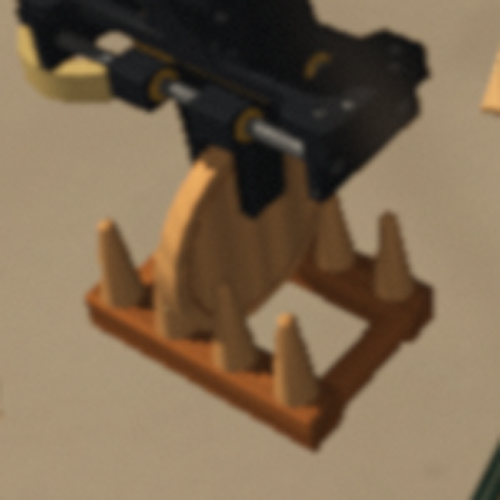

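```bash
python3 -m creep '[[255,0,0,0.001,0],[255,0,0,0.0015,0],[255,0,0,0.0015,0]]'
```

```text
clock: 11.18
tool_pos: [0.5271, 0.3586, 0.0895]
eef_rot: [0.77, 0.638, 0.001, 0.0]
contact_force: [-1.9, -1.5, 9.4]
opening: 0.137
```

Contact at the expected height; release and retreat straight up.

```bash
python3 -m creep '[[255,0,0,-0.001,0],[215,0,0,-0.001,0],[200,0,0,-0.001,0],[170,0,0,-0.001,0],[130,0,0,-0.001,0],[100,0,0,-0.001,0],[100,0,0,-0.01,0],[100,0,0,-0.03,0],[100,0,0,-0.06,0],[100,0,0,-0.1,0]]'
python3 -m creep '[[100,0.02,0,-0.04,0],[100,0.0,0,-0.08,0],[100,0,0,-0.1,0],[100,0,0,-0.1,0]]'
python3 - <<'E'
from h import *
from plant import imaging
togo(.5265,.358,.0895,-.187)
q=imaging.snapshot("side");p=imaging.snapshot("top")
cv2.imwrite("pics/a8.png",np.hstack([cv2.resize(q["image"][220:370,150:300],(500,500),interpolation=cv2.INTER_CUBIC),cv2.resize(p["image"][140:240,150:210],(300,500),interpolation=cv2.INTER_CUBIC)]))
cv2.imwrite("pics/a8s.png",q["image"])
m=imaging.trace(q,"large_disc")[0]["pixels"]
print(fit([(q,up(m))],discparts(),[.5265,.358,-.187],z=.072))
E
```

```text
clock: 12.42
tool_pos: [0.5265, 0.3583, 0.1901]
eef_rot: [0.77, 0.638, -0.0, 0.0]
contact_force: [-0.3, 0.1, -0.3]
opening: 0.606
clock: 12.92
tool_pos: [0.5275, 0.3592, 0.2914]
eef_rot: [0.77, 0.638, 0.003, 0.0]
contact_force: [-0.4, 0.1, -0.1]
opening: 0.603
t 12.93 pos [0.5275 0.3592 0.2914] F [-0.4  0.1 -0.1] open 0.603 q [-0.45  0.67 -0.4   1.46  0.28  1.07 -1.1 ]
shift [-0.0022 -0.0015  0.2019] turn -0.0
(array([ 0.52838745,  0.35484014, -0.14595929]), np.float64(0.9103711874406792))
```

View pics/a8.png

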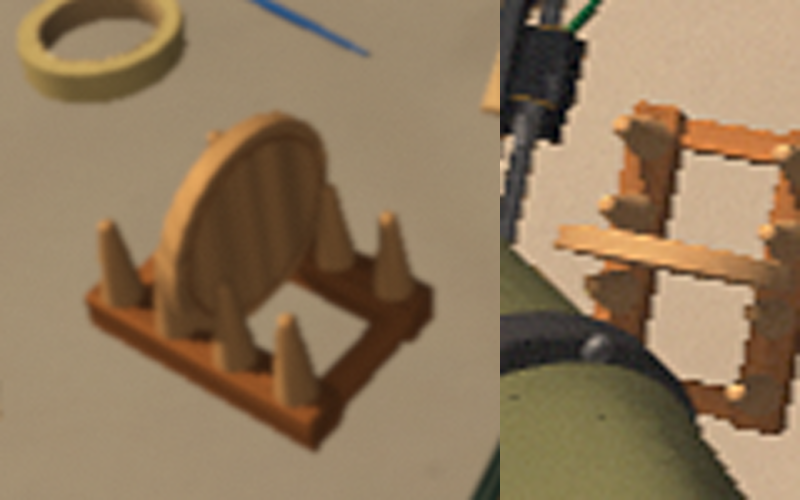

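View pics/a8s.png

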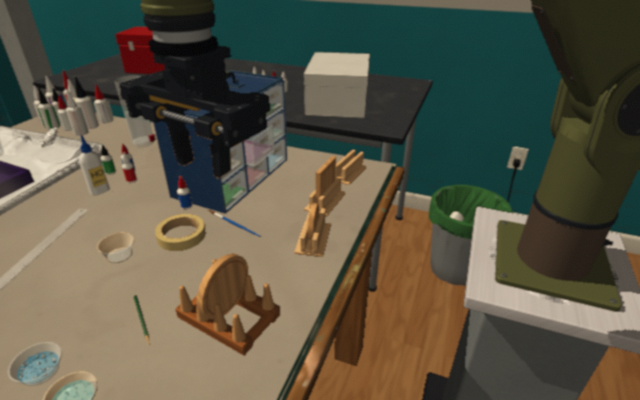

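The disc stands in the middle gap. The side fit puts it at (0.528, 0.355), and the side fit of the rack was (0.528, 0.355). The other two blanks look untouched and the gripper is clear, so I'm handing in.

```bash
python3 -c "
from plant import r; print(r.finish_job())"
```

```text
the job is handed in; nothing more can be done
None
```

I took the large disc out of its stand, stood it upright in the middle gap of the rack, let go of it and handed the job in at about 13 s.

**Seating:** The disc met the rails with about 9 N at the expected height. I eased off 1 mm, opened the fingers and went straight up.

**Last pictures:** The disc stands in the middle gap and the gripper is clear of it, about 0.2 m higher than where it let go. The small disc and the square blank look unmoved in their stands; I judged that by eye and did not measure it.

**Position:** The side-camera fit, with height assumed at 72 mm, puts the disc centre at (0.528, 0.355). The side-camera fit of the rack gave the same point. The two-camera fit of the rack gave (0.526, 0.358), so the disc is at most about 4 mm off.

**Disagreements:**
- The side fit of the disc's angle (-0.146 rad) differs from the rack's (-0.188 rad) by about 2.4°, well inside the 20° limit.
- Before the grasp, the two cameras disagreed by about 6 mm on where the disc was along its slot.

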